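# Empty a scoop of spent kiln posts through a spring-flap bin

### The arm

A 6-joint arm with a two-finger parallel gripper is mounted at the origin on the work surface. World frame = base frame: x ahead of the robot, y to its left, z up, the work surface at z = 0. Lengths are in m, angles in rad, forces in N, time in s.
With the tool pointing down it reaches from about 0.375 to 0.9 m from the base axis. Payload 3.1 kg.
Tool frame: the origin (TCP) lies at the very end of the fingers, on their centre line; the grasp point (between the pads) lies 19 mm behind it (manip.pinch_z is the distance from the TCP to the grasp point, in m); z points along the fingers, y is the line along which they close (so a half turn about z gives the same grasp; the last joint's range is limited). The gripper opens to 85 mm and grips with 20 to 120 N. Pads are 22 mm wide; open, the fingers measure 114 mm over their backs; the gripper's body (76 mm by 85 mm) begins 54 mm behind the grasp point. The pads swing forward as they close: fully open they stand 13 mm farther back than shut.
Start: joints at [1.145, 0.527, 1.433, -0, 1.181, -0.178], TCP at [0.153, 0.606, 0.231] pointing down, gripper open.
Joint ranges: [-3.08, 3.08], [-0.75, 2.2], [0.22, 2.44], [-1.43, 4.57], [0, 2.65], [-2.85, 2.85]. Speed limits (rad/s): [2.79, 2.79, 3.14, 3.14, 3.14, 3.14].

### API

Orientations are given as a unit quaternion [x, y, z, w].
In Python, from station import manip gives the robot as it stands.
- The arm moves only by the tool servo_tool, never from a script. Its argument "commands" is one flat list of numbers, 7 for each row, row after row: the shift along the tool's x, y, z each as a share of 500 mm, from -1 to 1, then the turn, a rotation vector about the tool's x, y, z each as a share of 360 degrees, from -1 to 1, then the opening, from -1 (shut) to 1 (fully open). In form: [dx, dy, dz, rx, ry, rz, claw, dx, dy, dz, rx, ry, rz, claw, ...]. A call has 1 to 12 rows; each row shifts and turns the commanded pose from where the row before left it, along the tool's axes as they then stand; what a row does not reach is not made up. A row lasts 1/12 s, in which the tool goes at most 41.7 mm and 7.16 degrees, less where a joint would pass 70% of its speed; a pose out of reach is approached as far as the arm can. A call with a number of a shift or a turn outside -1 to 1 is refused whole. A call with a gripper value outside its range is refused whole. The fingers move at their own pace and stop on an object; "force" is the grip in N (left out, the last holds). Time passes only in rows, so rows that do not move let the fingers close. It gives the time, the measured TCP pose, the force, the opening and the grip force at its end, in the units of the state.
- manip.sense(): the state, without advancing time (a new reading comes with each control period).
- manip.snapshot(name): name is "scene" or "top" or "wrist"; returns a dict with "img" (420x560x3 uint8, red, green, blue), "mtx" (3x3 intrinsics, pixels), "distortion" ([k1, k2, p1, p2, k3] as OpenCV has them; the pictures are not rectified), "world_to_cam" (4x4, takes a point from world to camera coordinates). Camera axes: x right, y up, looking along -z (the intrinsics and any distortion apply to the point x, -y, -z); pixel columns grow to the right and rows downward; lengths in m; the calibration is good to about 2 mm. A picture is of the moment at which its call begins. There is no depth.
- manip.sign_off(): hands the job in; it is judged then, once.
Trained networks look in a picture, given as the dict that the camera call returned (one of the last four; its "shot" number tells which), for a name from the list of things; names that differ only in an ending like _2 or _b are one class to them, and where a whole thing is asked for, a point or a joint stands for the part that bears it (a point fixed in the world has none). Each returns a list of dicts, best first, with "conf" (0 to 1); they miss things now and then, are a little off and sometimes report something else, mostly with a low value. They report only what shows in the picture. A call takes as long as a camera call. They do not tell look-alikes from the thing itself.
- manip.look_for(picture, query): "box" ([left, top, width, height] in pixels, round what is visible of it).
- manip.silhouettes(picture, query): "pixels" (420x560 bool, what is visible of it) and "box" ([left, top, width, height] in pixels, round what is visible of it).
The state is a dict: "t": time; "q": joint angles; "qd": joint speeds; "tau": joint torques, N m; "tcp_pos": TCP position; "tool_rot": TCP orientation; "force": force on the tool from outside, world axes, zero at the start; "ft_torque": the same for the moment, N m; "finger_gap": opening from 0.0 (shut) to 1.0 (fully open); "gripper_force": force on a finger pad.
Only numpy, scipy, OpenCV 4.12 (cv2) and the standard library are available. Lean on these libraries where they do the work, as an engineer would, in place of code of your own. Each camera call takes 0.05 s, during which the arm holds its last target. There are 200 camera calls.

### The job

Take the orange scoop by its black grip, push the spring flap of the shard bin open with the scoop's lip and tip all three kiln posts through it into the bin. Then let the flap close and set the scoop gently back, upright and wholly on its plywood board. Do not touch the bin with the gripper or arm, and leave the bowl, mug and jar where they are.

Things in the scene. Friction and masses are not known exactly. Their poses are not given: they have to be found in the camera images.
- scoop: Loose orange open-fronted scoop, 250 g, 152 long (x) x 92 wide (y), side walls up to 52 high. Origin: centre of its underside, z up. Pouring lip at the -x end, grip at +x. Inside, the floor drops 6 degrees from the lip back to the rear wall (x = 55, floor 5 high): posts lie against that wall until the lip is tipped well down, then roll out. Foot below at x 11 to 19; lip overhangs ahead of it.
- lip (a point): Middle of the scoop's lip, top face of its 4 mm thick floor plate, no rim: 75 towards -x and 18.7 above the scoop's origin. Axes as the scoop's.
- grip (a point): Middle of the finger area of the scoop's upright black grip block, 66 towards +x and 92 above the scoop's origin. The block is 22 thick (x 55 to 77), 50 wide (y), its top 115 above the underside: pinch it across the 22 mm (along x) from above. Axes as the scoop's.
- bin: Fixed grey shard bin, 170 (x) x 180 (y) x 170 high, walls 5, +x wall clear, inner floor 6 high. Origin: centre of its underside, z up. Top mouth x -80 to 60, 170 wide, closed by the flap level with the rim. Splash guard on the rim: 50 high along the -x side, 30 high on both y sides (x -85 to 30); none on the +x side, where the scoop comes in over a 25 wide rim strip (x 60 to 85).
- mouth_hinge (a point): Middle of the flap's hinge line, on top of the bin: 60 towards +x and 170 above the bin's origin; the hinge runs along the bin's y. Axes as the bin's.
- flap (a joint): Teal flap (130 from hinge to free -x edge, 166 wide, 4 thick), rad: 0 = shut, level; up to 1.0 as its free edge is pressed down into the bin. A spring shuts it: about 0.2 N m at 0, 0.3 at 0.7 rad (3 to 5 N at 70 mm from the hinge). The posts' weight alone does not open it; a post passes between free edge and -x wall from about 0.45 rad.
- board: Plywood board, fixed, 210 (x) x 160 (y) x 12 thick, on which the scoop stands at the start, its middle near the board's. Origin: centre of its underside, z up; top face 12 above.
- post0: Cream ceramic kiln post, loose cylinder 22 diameter x 70 long, about 60 g, lying across the scoop (first, against the rear wall). Origin: its centre; its axis is its y.
- post1: Cream ceramic kiln post, loose cylinder 22 diameter x 70 long, about 60 g, lying across the scoop (the middle one). Origin: its centre; its axis is its y.
- post2: Cream ceramic kiln post, loose cylinder 22 diameter x 70 long, about 60 g, lying across the scoop (the one nearest the lip). Origin: its centre; its axis is its y.
- bowl: Bystander: brown clay bowl, 110 across, 50 high, loose. Origin: centre of its underside.
- mug: Bystander: white mug, 76 across, 85 high, loose. Origin: centre of its underside.
- jar: Bystander: amber glaze jar with black cap, 70 across, 100 high, loose. Origin: centre of its underside.
Not all that is in view belongs to the job. Of the things like the scoop, leave any that is blue, green or red; of the rest the larger one is meant.

How it is judged:
By the outcome, as a careful person would: the job done as asked, in the order asked, and still so for the second after the job is handed in, with the robot touching nothing.
It also fails if it takes over 64 s, if anything falls off the work surface, if the arm or the gripper's body presses on something with over 40 N, if the wrist force passes 120 N, or if a joint passes its speed limit or range.

## Working session

There is one attempt and no reset: what is moved stays moved. The work goes in short steps, Python scripts to look and compute and a tool call to move; the robot and the scene stay as the last step left them, time stands still between calls to the robot, and variables do not carry over. Pictures are saved under pics/ and viewed, at most 10 in all, crops included, and the job is handed in when it is done.

Besides the shell and the picture viewer there is one more tool, called after ">>>" as name(argument=value, ...) on one line, values as JSON. servo_tool: Moves the arm, as the interface text tells. Its arguments: {"type":"object","properties":{"commands":{"type":"array"},"force":{"type":"number"}},"required":["commands"]}

```bash
mkdir -p pics; ls; python3 - <<'E'
from station import manip
import cv2,numpy as np
ims={}
for n in("scene","top"):
    s=manip.snapshot(n);ims[n]=s
    cv2.imwrite(f"pics/{n}0.png",s["img"][:,:,::-1])
    for q in("scoop","bin","board","grip","flap","post0","bowl","mug","jar"):
        print(n,q,[(np.round(d["box"]).tolist(),round(d["conf"],2)) for d in manip.look_for(s,q)[:4]])
    print(s["mtx"].tolist(),s["distortion"],np.round(s["world_to_cam"],4).tolist())
st=manip.sense();print(st)
E
```

```text
pics
scene scoop [([181.0, 255.0, 33.0, 50.0], 0.97), ([242.0, 269.0, 70.0, 46.0], 0.79), ([293.0, 365.0, 46.0, 52.0], 0.69), ([336.0, 170.0, 40.0, 60.0], 0.56)]
scene bin [([234.0, 94.0, 83.0, 111.0], 0.74)]
scene board [([236.0, 261.0, 92.0, 71.0], 0.62)]
scene grip [([354.0, 295.0, 30.0, 44.0], 0.94), ([242.0, 267.0, 67.0, 51.0], 0.91), ([337.0, 169.0, 40.0, 58.0], 0.86), ([182.0, 257.0, 32.0, 49.0], 0.62)]
scene flap [([241.0, 108.0, 64.0, 71.0], 0.96)]
scene post0 [([255.0, 275.0, 13.0, 26.0], 0.73), ([262.0, 274.0, 16.0, 32.0], 0.73), ([272.0, 278.0, 16.0, 28.0], 0.65), ([231.0, 96.0, 87.0, 109.0], 0.54)]
scene bowl [([178.0, 187.0, 42.0, 37.0], 0.76), ([261.0, 273.0, 18.0, 34.0], 0.68)]
scene mug [([210.0, 366.0, 37.0, 47.0], 0.62)]
scene jar [([227.0, 68.0, 21.0, 39.0], 0.8), ([241.0, 264.0, 71.0, 56.0], 0.35)]
[[426.14856372992875, 0.0, 280.12774407843636], [0.0, 426.14856372992875, 206.8839904577819], [0.0, 0.0, 1.0]] [-0.04253691  0.          0.          0.          0.        ] [[-0.9996, 0.0248, -0.0099, 0.5675], [-0.0267, -0.9423, 0.3337, -0.0284], [-0.001, 0.3339, 0.942
[... 1014 characters left out ...]
82], [0.0, 0.0, 0.0, 1.0]]
{'t': 1.0, 'q': array([ 1.14450267e+00,  5.27502035e-01,  1.43268659e+00, -1.56145179e-06,
        1.18138373e+00, -1.78488891e-01]), 'qd': array([ 0.00059439, -0.00070938,  0.00035093,  0.001564  ,  0.00180413,
        0.00035547]), 'tau': array([-5.11808721e-04, -4.42330921e+01, -1.78427142e+01, -2.37275499e-04,
        8.26582964e-04,  1.86281710e-05]), 'tcp_pos': array([0.15325834, 0.60590711, 0.23131343]), 'tool_rot': array([1.23585310e-01, 9.92333951e-01, 9.47517769e-06, 3.71246734e-06]), 'force': array([ 0.12301921, -0.13363766, -0.10713633]), 'ft_torque': array([-0.00685415, -0.00068386,  0.00155688]), 'gripper_force': 0.0, 'finger_gap': 1.0004584820837767}
```

```bash
python3 - <<'E'
import cv2,numpy as np
a=cv2.imread("pics/scene0.png");b=cv2.imread("pics/top0.png")
cv2.imwrite("pics/sc_big.png",cv2.resize(a[60:420,140:420],(700,600*360*700//(280*900)) if 0 else (466,600),interpolation=cv2.INTER_CUBIC))
cv2.imwrite("pics/top_big.png",cv2.resize(b[110:320,105:465],(800,467),interpolation=cv2.INTER_CUBIC))
E
```

```text
(no output)
```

View pics/sc_big.png

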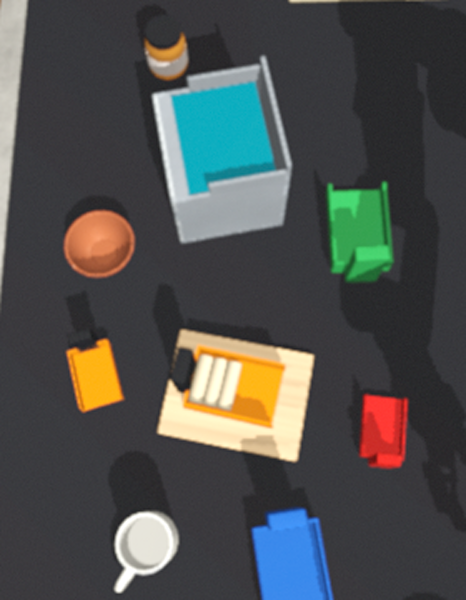

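View pics/top_big.png

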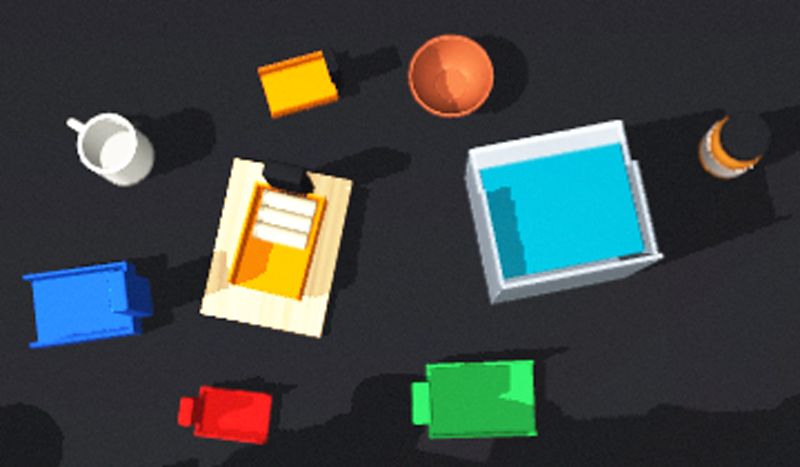

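Scene view: the orange scoop with posts and its black grip (far, +x side) stands on the board at about (271, 290) in full-frame pixels. The smaller orange, red, green and blue scoops are decoys. The bin with the teal flap is at about (275, 145), with its guard-free hinge side towards +x. The top view agrees, with the scoop at (229, 215) and the flap at (357, 203).

```bash
cat > h.py <<'E'
import cv2,numpy as np
from station import manip
def ray(s,px):
    p=cv2.undistortPoints(np.array(px,float).reshape(-1,1,2),s["mtx"],s["distortion"]).reshape(-1,2)
    T=s["world_to_cam"];R=T[:3,:3]
    d=np.c_[p[:,0],-p[:,1],-np.ones(len(p))]@R
    return -R.T@T[:3,3],d
def plane(s,px,z):
    c,d=ray(s,px);return (c+d*((z-c[2])/d[:,2])[:,None])[:,:2]
def proj(s,P):
    P=np.array(P,float).reshape(-1,3);T=s["world_to_cam"];c=P@T[:3,:3].T+T[:3,3]
    return cv2.projectPoints((c*[1,-1,-1]).reshape(-1,1,3),np.zeros(3),np.zeros(3),s["mtx"],np.array(s["distortion"],float))[0].reshape(-1,2)
def tri(s1,p1,s2,p2):
    A=np.zeros((3,3));b=np.zeros(3)
    for s,p in((s1,p1),(s2,p2)):
        c,d=ray(s,[p]);d=d[0]/np.linalg.norm(d[0]);M=np.eye(3)-np.outer(d,d);A+=M;b+=M@c
    return np.linalg.solve(A,b)
def pixels(m): 
    y,x=np.nonzero(m);return np.c_[x,y]
def near(s,q,c):
    r=[d for d in manip.silhouettes(s,q)]
    r=[d for d in r if d["box"][0]-8<c[0]<d["box"][0]+d["box"][2]+8 and d["box"][1]-8<c[1]<d["box"][1]+d["box"][3]+8]
    return r[0]["pixels"] if r else None
E
python3 - <<'E'
from h import *
ctr=dict(scene=dict(board=(282,297),flap=(273,143),grip=(249,282)),top=dict(board=(229,222),flap=(357,203),grip=(234,189)))
S={}
for n in("scene","top"):
    s=manip.snapshot(n);S[n]=s;hsv=cv2.cvtColor(s["img"],cv2.COLOR_RGB2HSV).astype(int)
    np.savez(f"{n}.npz",**{k:s[k] for k in("img","mtx","distortion","world_to_cam")})
    teal=(abs(hsv[...,0]-93)<10)&(hsv[...,1]>150)&(hsv[...,2]>60)
    m=near(s,"board",ctr[n]["board"])
    for nm,m,z in(("flap",teal,.170),("board",m,.012)):
        if m is None: print(nm,None);continue
        m=cv2.morphologyEx(m.astype(np.uint8),cv2.MORPH_OPEN,np.ones((3,3)))
        k,l,stt,c=cv2.connectedComponentsWithStats(m);m=l==1+np.argmax(stt[1:,4])
        P=plane(s,pixels(m),z)
        r=cv2.minAreaRect((P*1000).astype(np.float32))
        print(n,nm,np.round(r[0],1),np.round(r[1],1),round(r[2],1),np.round(cv2.boxPoints(r)).tolist())
    g=near(s,"grip",ctr[n]["grip"])
    # black pixels around grip
    c=ctr[n]["grip"];v=s["img"].max(2);m=np.zeros(v.shape,np.uint8)
    w=18;sl=np.s_[c[1]-w:c[1]+w,c[0]-w:c[0]+w]
    print(v[sl][::2,::2])
E
```

```text
scene flap [ 577.3 -156.9] [127.6 162.6] 9.5 [[501.0, -87.0], [528.0, -248.0], [654.0, -227.0], [627.0, -66.0]]
scene board [566.9 195.3] [161.6 210.2] 77.2 [[446.0, 140.0], [651.0, 93.0], [687.0, 251.0], [482.0, 297.0]]
[[ 61  62  62  53  45  43  45  56 188 226 224 222 221 219 218 217 218 218]
 [ 62  63  63  56  45  47  45  82 201 217 220 223 224 225 243 234 226 221]
 [ 61  61  62  60  45  45  47  81 149 140 163 185 208 227 255 255 255 255]
 [ 62  61  63  63  47  45  44 116  84  55  54  68 140 243 255 219 237 249]
 [ 61  62  60  61  52  46  46  94  67  57  56  56  93 244 240 216 222 220]
 [ 61  59  62  62  60  46  51  97  55  56  54  55  58 221 213 229 255 255]
 [ 62  61  60  61  61  45  55  79  59  57  57  55  40 141 190 242 255 255]
 [ 61  61  59  61  60  54  66  59  59  56  57  50  38  75 199 254 255 255]
 [ 62  63  61  61  61  56  62  58  55  58  58  52  37 103 218 255 255 255]
 [ 60  60  61  60  63  49  67  55  59  59  59  42  40 147 235 255 255 255]
 [ 61  62  62  62  61  46  47  57  56  59  58  40  72 183 248 255 255 242]
 [ 61  61  64  61  60  45  54  57  58  58  54  40 102 
[... 1339 characters left out ...]
 43  48 145  46  35  31]
 [255 255 255 255  36  50  47  49  49  49  48  46  40  22 172 240 246 246]
 [255 255 255 255 255  25  29  35  32  48  47  51  29  20  42 241 246 251]
 [255 255 255 254 255 205  28  28  30  27  26  29  19  17  19 181 247 250]
 [255 255 229 223 213 187 203 156  95  27  28  29  23  24  20 200 247 249]
 [255 255 170 240 243 255 253 246 213 121  90  74  83  67 255 255 253 248]
 [255 255 169 246 255 255 255 255 255 254 253 246 222 177 206 250 254 255]
 [255 241 166 240 238 255 255 255 255 255 255 255 255 254 252 246 252 234]
 [255 183 226 228 239 221 216 255 255 255 255 255 255 255 255 253 255 177]
 [255 168 225 255 255 255 254 252 239 214 215 249 255 255 255 219 255 180]]
```

>>> servo_tool(commands=[-0.071, -0.037, -0.009, 0, 0, 0, 1, -0.071, -0.037, -0.009, 0, 0, 0, 1, -0.071, -0.037, -0.009, 0, 0, 0, 1, -0.071, -0.037, -0.009, 0, 0, 0, 1, -0.071, -0.037, -0.009, 0, 0, 0, 1, -0.071, -0.037, -0.009, 0, 0, 0, 1, -0.071, -0.037, -0.009, 0, 0, 0, 1, -0.071, -0.037, -0.009, 0, 0, 0, 1, -0.071, -0.037, -0.009, 0, 0, 0, 1, -0.071, -0.037, -0.009, 0, 0, 0, 1, -0.071, -0.037, -0.009, 0, 0, 0, 1, -0.071, -0.037, -0.009, 0, 0, 0, 1])

```text
t: 2.3
tcp_pos: [0.513, 0.2846, 0.2857]
tool_rot: [0.124, 0.992, 0.0, 0.0]
force: [0.1, 0.7, -0.2]
finger_gap: 0.998
gripper_force: 0.0
```

>>> servo_tool(commands=[-0.06, -0.031, -0.009, 0, 0, 0, 1, -0.06, -0.031, -0.009, 0, 0, 0, 1, -0.06, -0.031, -0.009, 0, 0, 0, 1, 0, 0, 0, 0, 0, 0.0196, 1, 0, 0, 0, 0, 0, 0.0196, 1, 0, 0, 0, 0, 0, 0.0196, 1, 0, 0, 0, 0, 0, 0.0196, 1, 0, 0, 0, 0, 0, 0.0196, 1, 0, 0, 0, 0, 0, 0.0196, 1, 0, 0, 0, 0, 0, 0.0196, 1, 0, 0, 0, 0, 0, 0.0196, 1, 0, 0, 0, 0, 0, 0.0196, 1])

```text
t: 3.3
tcp_pos: [0.5876, 0.219, 0.2988]
tool_rot: [0.63, 0.777, -0.0, -0.0]
force: [0.3, 1.1, -0.6]
finger_gap: 0.999
gripper_force: 0.0
```

>>> servo_tool(commands=[0, 0, 0, 0, 0, 0.0196, 1, 0, 0, 0, 0, 0, 0.0196, 1, 0, 0, 0, 0, 0, 0.0196, 1, 0, 0, 0, 0, 0, 0.0106, 1, 0, 0, 0, 0, 0, 0, 1])

```text
t: 3.72
tcp_pos: [0.5876, 0.219, 0.2988]
tool_rot: [0.781, 0.624, -0.0, -0.0]
force: [0.3, 1.5, 0.1]
finger_gap: 0.997
gripper_force: 0.0
```

```bash
python3 - <<'E'
from h import *
from scipy.spatial.transform import Rotation as R
st=manip.sense();print(st["q"].round(3),st["tcp_pos"].round(4),R.from_quat(st["tool_rot"]).as_matrix().round(3).tolist())
s=manip.snapshot("wrist");cv2.imwrite("pics/w1.png",s["img"][:,:,::-1])
np.savez("w1.npz",**{k:s[k] for k in("img","mtx","distortion","world_to_cam")})
print(s["mtx"][0,0],np.round(s["world_to_cam"],3).tolist())
T=s["world_to_cam"];print("cam pos",-T[:3,:3].T@T[:3,3])
for q in("scoop","post0","grip"):
  print(q,[(np.round(d["box"]).tolist(),round(d["conf"],2)) for d in manip.look_for(s,q)[:4]])
E
```

```text
[ 0.179  0.466  1.346 -0.     1.33   0.401] [0.5876 0.219  0.2988] [[0.221, 0.975, -0.0], [0.975, -0.221, -0.0], [-0.0, -0.0, -1.0]]
320.93523596654285 [[0.975, -0.221, 0.0, -0.525], [0.21, 0.927, -0.31, -0.265], [0.068, 0.302, 0.951, -0.552], [0.0, 0.0, 0.0, 1.0]]
cam pos [0.60542316 0.29681991 0.44222447]
scoop [([56.0, 135.0, 84.0, 84.0], 0.9), ([218.0, 155.0, 137.0, 88.0], 0.87), ([113.0, 2.0, 106.0, 69.0], 0.87), ([167.0, 311.0, 52.0, 76.0], 0.87)]
post0 [([284.0, 166.0, 23.0, 54.0], 0.84), ([300.0, 162.0, 21.0, 58.0], 0.74), ([269.0, 163.0, 17.0, 54.0], 0.72), ([216.0, 151.0, 137.0, 88.0], 0.64)]
grip [([391.0, 132.0, 85.0, 94.0], 0.96), ([113.0, 1.0, 107.0, 73.0], 0.96), ([168.0, 315.0, 53.0, 70.0], 0.86), ([56.0, 136.0, 81.0, 81.0], 0.74)]
```

View pics/w1.png

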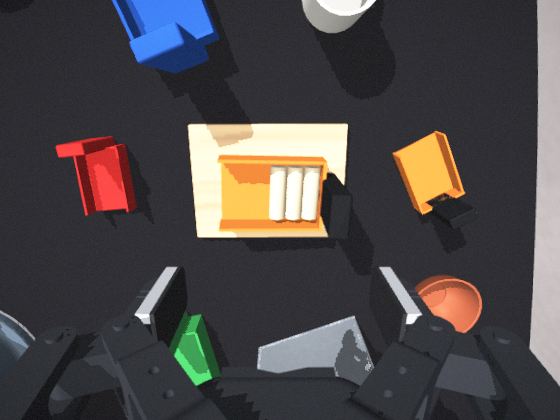

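Wrist view: the scoop is level with the image at (218–350, 155–240). Its black grip spans columns 325–350 and rows 173–238, and the three posts lie against the rear wall at columns 270–322. I'll fit the scoop pose by silhouette and check it in enlarged crops.

```bash
cat > fit.py <<'E'
from h import *
from scipy.optimize import minimize
BLK=[(x,y,z) for x in(55,77) for y in(-25,25) for z in(60,115)]
def pts(P,x,y,yaw,z0):
    P=np.array(P,float)/1000;c,s=np.cos(yaw),np.sin(yaw)
    return np.c_[x+c*P[:,0]-s*P[:,1],y+s*P[:,0]+c*P[:,1],z0+P[:,2]]
E
python3 - <<'E'
from fit import *
ctr=dict(scene=(275,290),top=(229,215),wrist=(280,195))
out=[];obs=[]
for n in("scene","top","wrist"):
    s=manip.snapshot(n)
    hsv=cv2.cvtColor(s["img"],cv2.COLOR_RGB2HSV).astype(int)
    b=near(s,"board",ctr[n]);m=near(s,"scoop",ctr[n])
    # orange pixels within the board's neighbourhood
    bb=cv2.dilate((m).astype(np.uint8),np.ones((7,7)))>0
    org=bb&(hsv[...,1]>190)&(hsv[...,2]>60)&(hsv[...,0]>5)&(hsv[...,0]<25)
    obs.append((n,s,m,org))
    print(n,m.sum(),org.sum())
def hull(s,parts,p):
    im=np.zeros((420*4,560*4),np.uint8)
    for P in parts: cv2.fillPoly(im,[cv2.convexHull(np.round((proj(s,pts(P,*p))+.5)*4).astype(np.int32))],1)
    return cv2.resize(im*255,(560,420),interpolation=cv2.INTER_AREA)/255.
TRAY=[(x,y,z) for x in(55,) for y in(-46,46) for z in(1,52)]+[(-75,y,14.7) for y in(-46,46)]+[(-75,y,20) for y in(-46,46)]
TRAY2=[(x,y,z) for x in(-75,55) for y in(-46,46) for z in(3,52)]
for nm,T in(("slope",TRAY),("box",TRAY2)):
  def cost(v,z0=.012,sel=(0,1,2)):
    p=(v[0]/1000,v[1]/1000,v[2]/100,z0);c=0
    for k in sel:
        n,s,m,o=obs[k];h=hull(s,[T,BLK],p);c+=abs(h-m).sum()/m.sum()
    return c
  for sel in((0,1,2),(0,),(1,),(2,)):
    r=minimize(cost,[567,195,-22],args=(.012,sel),method="Nelder-Mead",options=dict(initial_simplex=[[567,195,-22],[575,195,-22],[567,203,-22],[567,195,-16]],xatol=.1,fatol=1e-4))
    print(nm,sel,r.x.round(1),round(r.fun,4))
    if sel==(0,1,2): best=r.x
  if nm=="box":
   for z in(0,.006,.018,.024): print(z,minimize(cost,best,args=(z,(0,1,2)),method="Nelder-Mead").fun)
  for n,s,m,o in obs:
    p=(best[0]/1000,best[1]/1000,best[2]/100,.012);im=s["img"][:,:,::-1].copy()
    c=np.array(ctr[n]);x0,y0=c-45
    K=4;cr=cv2.resize(im[y0:y0+90,x0:x0+90],None,fx=K,fy=K,interpolation=cv2.INTER_CUBIC)
    for P in(T,BLK):
        q=(proj(s,pts(P,*p))-[x0,y0]+.5)*K-.5
        for a in q: cv2.circle(cr,tuple(np.round(a).astype(int)),2,(255,0,255),-1)
    if n!="wrist":cr=np.clip(cr.astype(int)*1.0,0,255).astype(np.uint8)
    out.append((cr.astype(float)/255)**.6*255)
cv2.imwrite("pics/fit.png",cv2.resize(np.vstack([np.hstack(out[:3]),np.hstack(out[3:])]),(800,533)))
E
```

```text
scene 590 456
top 1389 821
wrist 6823 1289
slope (0, 1, 2) [578.5 188.3 -24. ] 4.0445
slope (0,) [577.  193.9 -23.3] 3.0657
slope (1,) [578.5 187.3 -26. ] 0.459
slope (2,) [579.  188.1 -24.6] 0.4984
box (0, 1, 2) [579.2 188.2 -24.4] 4.182
box (0,) [573.8 197.7 -27.4] 3.2142
box (1,) [578.7 187.7 -26.3] 0.4466
box (2,) [581.7 187.9 -25.4] 0.5058
0 4.111535294295581
0.006 4.11299064760268
0.018 4.29545753720709
0.024 4.451272472246875[ WARN:0@5.819] global loadsave.cpp:1063 imwrite_ Unsupported depth image for selected encoder is fallbacked to CV_8U.
```

View pics/fit.png

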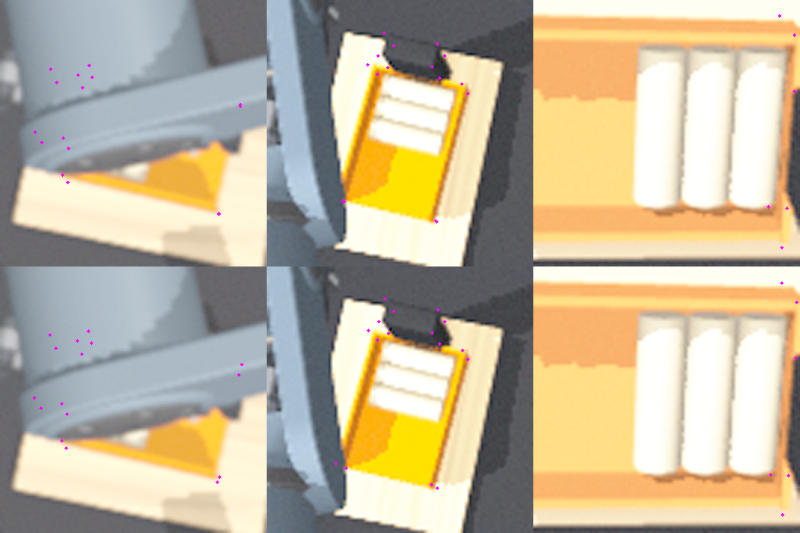

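```bash
cat > fit2.py <<'E'
from fit import *
ctr=dict(scene=(275,290),top=(229,215),w1=(280,195))
obs=[]
for n in ctr:
    s=dict(np.load(n+".npz"));hsv=cv2.cvtColor(s["img"],cv2.COLOR_RGB2HSV).astype(int)
    o=(hsv[...,1]>150)&(hsv[...,2]>70)&(hsv[...,0]>5)&(hsv[...,0]<27)
    k,l,stt,_=cv2.connectedComponentsWithStats(o.astype(np.uint8),connectivity=8)
    c=ctr[n];d=[(stt[i,4]) if abs(stt[i,0]+stt[i,2]/2-c[0])<30 and abs(stt[i,1]+stt[i,3]/2-c[1])<30 else 0 for i in range(1,k)]
    m=l==1+int(np.argmax(d));h=cv2.convexHull(pixels(m).astype(np.int32))
    im=np.zeros((420,560),np.uint8);cv2.fillPoly(im,[h],1);obs.append((n,s,im,m));print(n,m.sum(),im.sum(),h.reshape(-1,2).min(0),h.reshape(-1,2).max(0))
def tray(hf,xr): return [(xr,y,z) for y in(-46,46) for z in(1,52)]+[(-75,y,z) for y in(-46,46) for z in(14.7,hf)]
def hull(s,P,p):
    im=np.zeros((420*4,560*4),np.uint8);cv2.fillPoly(im,[cv2.convexHull(np.round((proj(s,pts(P,*p))+.5)*4).astype(np.int32))],1)
    return cv2.resize(im*255,(560,420),interpolation=cv2.INTER_AREA)/255.
def cost(v,sel):
    c=0
    for k in sel:
        n,s,m,_=obs[k];c+=abs(hull(s,tray(v[3],v[4]),(v[0]/1000,v[1]/1000,v[2]/100,v[5]/1000))-m).sum()/m.sum()
    return c
x0=np.array([575,190,-23,30,57,12.])
for sel in((0,1,2),(0,1),(0,),(1,),(2,)):
    D=np.diag([8,8,4,10,3,8])
    r=minimize(cost,x0,args=(sel,),method="Nelder-Mead",options=dict(initial_simplex=np.vstack([x0,x0+D]),xatol=.05,fatol=1e-5,maxiter=600))
    print(sel,r.x.round(1),round(r.fun,4))
    if len(sel)==3:
        b=r.x;p=(b[0]/1000,b[1]/1000,b[2]/100,b[5]/1000)
        out=[]
        for (n,s,m,_),w in zip(obs,(50,50,75)):
            c=np.array(ctr[n]);o=c-w;K=400//(2*w)+0.0;K=400/(2*w)
            cr=cv2.resize(s["img"][o[1]:o[1]+2*w,o[0]:o[0]+2*w,::-1],(400,400),interpolation=cv2.INTER_CUBIC)
            cr=((cr/255.)**.5*255).astype(np.uint8)
            for P in(tray(b[3],b[4]),[q for q in BLK if q[2]==115]):
                for a in (proj(s,pts(P,*p))-o+.5)*K-.5: cv2.circle(cr,tuple(np.round(a).astype(int)),2,(255,0,255),-1)
            out.append(cr)
        cv2.imwrite("pics/fit2.png",cv2.resize(np.hstack(out),(800,267)))
E
python3 fit2.py
```

```text
scene 1234 2189 [250 267] [310 315]
top 1061 1714 [207 192] [252 244]
w1 4907 8071 [218 155] [326 231]
(0, 1, 2) [579.3 187.  -25.3  37.   58.2  13.9] 0.1344
(0, 1) [578.4 187.  -26.4  39.7  58.4  17.8] 0.0995
(0,) [580.3 186.2 -24.3  36.3  58.8  16.5] 0.0337
(1,) [577.3 187.8 -27.7  38.8  59.   14.8] 0.0372
(2,) [580.9 187.1 -25.2  47.7  57.3   9.4] 0.0205
```

View pics/fit2.png

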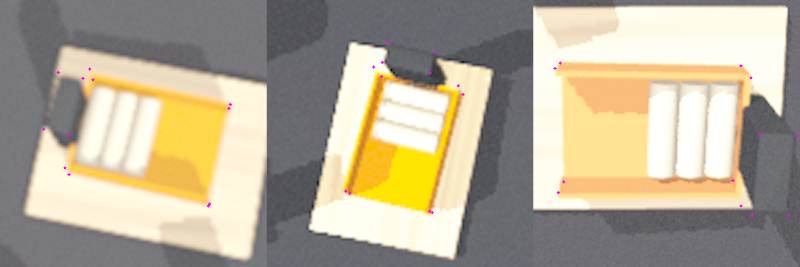

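The projected points match in all three views. The scoop is at (0.5795, 0.187), yaw −14.5°, base z ≈ 0.013, so the grip is at (0.643, 0.1705, 0.104).

>>> servo_tool(commands=[-0.0233, 0.0434, 0, 0, 0, 0, 1, -0.0233, 0.0434, 0, 0, 0, 0, 1, -0.0233, 0.0434, 0, 0, 0, 0, 1, 0, 0, 0.06, 0, 0, 0.0049, 1, 0, 0, 0.075, 0, 0, 0, 1, 0, 0, 0.075, 0, 0, 0, 1, 0, 0, 0.06, 0, 0, 0, 1, 0, 0, 0.04, 0, 0, 0, 1, 0, 0, 0.04, 0, 0, 0, 1, 0, 0, 0, 0, 0, 0, 1])

```text
t: 5.2
tcp_pos: [0.6402, 0.1702, 0.1189]
tool_rot: [0.79, 0.613, -0.004, -0.003]
force: [-1.3, 0.1, -1.0]
finger_gap: 0.999
gripper_force: 0.0
```

```bash
python3 - <<'E'
from h import *
from scipy.spatial.transform import Rotation as R
st=manip.sense();print(st["q"].round(4),st["tcp_pos"].round(4),R.from_quat(st["tool_rot"]).as_matrix().round(3).tolist(),st["force"])
s=manip.snapshot("wrist");cv2.imwrite("pics/w2.png",s["img"][:,:,::-1])
E
```

```text
[ 9.1500e-02  7.1130e-01  1.4168e+00 -1.0000e-04  1.0230e+00  3.4380e-01] [0.6402 0.1702 0.1189] [[0.25, 0.968, -0.009], [0.968, -0.25, -0.001], [-0.003, -0.009, -1.0]] [-1.2668419   0.06277524 -0.97514072]
```

View pics/w2.png

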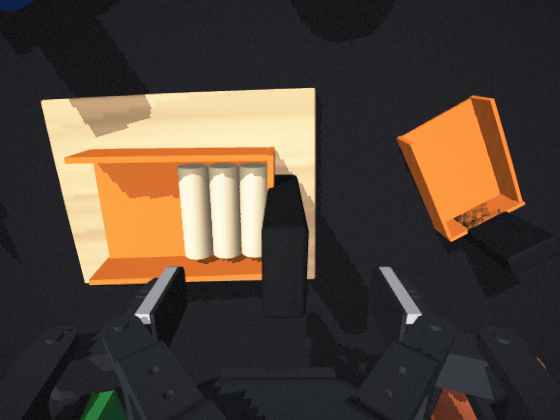

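Wrist view: the grip block (columns 263–307) is centred between the fingers (160–400), and the posts are untouched. I'll go down 34 mm and close.

>>> servo_tool(commands=[0, 0.006, 0.025, 0, 0, 0, 1, 0, 0, 0.025, 0, 0, 0, 1, 0, 0, 0.018, 0, 0, 0, 1, 0, 0, 0, 0, 0, 0, 1, 0, 0, 0, 0, 0, 0, -0.2, 0, 0, 0, 0, 0, 0, -1, 0, 0, 0, 0, 0, 0, -1, 0, 0, 0, 0, 0, 0, -1, 0, 0, 0, 0, 0, 0, -1, 0, 0, 0, 0, 0, 0, -1, 0, 0, 0, 0, 0, 0, -1, 0, 0, 0, 0, 0, 0, -1], force=80)

```text
t: 6.25
tcp_pos: [0.6454, 0.1702, 0.0905]
tool_rot: [0.79, 0.613, -0.001, -0.001]
force: [-3.6, 0.8, 5.0]
finger_gap: 0.248
gripper_force: 79.0
```

```bash
python3 - <<'E'
from h import *
st=manip.sense();print({k:(np.round(v,4) if k!="t" else v) for k,v in st.items()})
E
```

```text
{'t': 6.25, 'q': array([9.0600e-02, 7.5140e-01, 1.4244e+00, 5.0000e-04, 9.6740e-01,
       3.4240e-01]), 'qd': array([-0.0016,  0.0002, -0.0006, -0.0009,  0.0004,  0.0049]), 'tau': array([-1.18630e+00, -4.71694e+01, -1.52429e+01, -2.93900e-01,
       -1.13870e+00, -1.33000e-02]), 'tcp_pos': array([0.6454, 0.1702, 0.0905]), 'tool_rot': array([ 7.904e-01,  6.126e-01, -6.000e-04, -6.000e-04]), 'force': array([-3.5847,  0.7993,  5.0369]), 'ft_torque': array([0.127 , 0.6615, 0.0215]), 'gripper_force': np.float64(79.0033), 'finger_gap': np.float64(0.248)}
```

>>> servo_tool(commands=[0, 0, -0.01, 0, 0, 0, -1, 0, 0, -0.02, 0, 0, 0, -1, 0, 0, -0.04, 0, 0, 0, -1, 0, 0, -0.06, 0, 0, 0, -1, 0, 0, -0.06, 0, 0, 0, -1, 0, 0, -0.06, 0, 0, 0, -1, 0, 0, -0.06, 0, 0, 0, -1, 0, 0, -0.06, 0, 0, 0, -1, 0, 0, -0.04, 0, 0, 0, -1, 0, 0, -0.02, -0.007, 0, 0, -1, 0, 0, 0, -0.007, 0, 0, -1, 0, 0, 0, 0, 0, 0, -1])

```text
t: 7.25
tcp_pos: [0.6452, 0.1702, 0.306]
tool_rot: [0.789, 0.612, 0.027, 0.035]
force: [0.4, -0.7, -5.9]
finger_gap: 0.251
gripper_force: 79.3
```

```bash
cat > kin.py <<'E'
import numpy as np
from scipy.optimize import least_squares
D=[([.527502,1.432687,1.181384],[.153258,.605907,.231313]),([.466,1.346,1.33],[.5876,.219,.2988]),([.7113,1.4168,1.0230],[.6402,.1702,.1189]),([.7514,1.4244,.9674],[.6454,.1702,.0905])]
E
python3 - <<'E'
from h import *;from kin import D
from scipy.spatial.transform import Rotation as R
st=manip.sense();print(repr(st["q"].round(5)),st["tcp_pos"].round(4),st["force"],R.from_quat(st["tool_rot"]).as_matrix().round(3).tolist())
D=D+[(st["q"][[1,2,4]],st["tcp_pos"])]
A=[];b=[]
for q,p in D:
    a1,a2,a3=q[0],q[0]+q[1],sum(q);rho=np.sqrt(p[0]**2+p[1]**2-.111**2)
    A+=[[np.sin(a1),np.sin(a2),np.sin(a3),0],[np.cos(a1),np.cos(a2),np.cos(a3),1]];b+=[rho,p[2]]
x,res,_,sv=np.linalg.lstsq(np.array(A),np.array(b),rcond=None);print("L1 L2 Lt h",x,sv,(np.array(A)@x-b).round(4))
s=manip.snapshot("scene");cv2.imwrite("pics/s3.png",s["img"][:,:,::-1])
E
```

```text
array([ 0.10472,  0.48649,  1.29207, -0.03225,  1.27925,  0.36422]) [0.6452 0.1702 0.306 ] [ 0.42439427 -0.74036387 -5.91608516] [[0.249, 0.965, 0.087], [0.969, -0.248, -0.022], [0.0, 0.089, -0.996]]
L1 L2 Lt h [0.46457972 0.41585345 0.40147858 0.38647859] [3.76771115 2.39941642 0.21122776 0.05036229] [ 0.0035 -0.0028 -0.0048  0.0019 -0.0007 -0.0019  0.0004 -0.0025 -0.0003
  0.0053]
```

```bash
cat > plan.py <<'E'
import numpy as np
from h import manip
from scipy.spatial.transform import Rotation as R
BIN=(.5815,-.1557,np.radians(9.45))
OFF=np.array([142,63.8])/1000   # lip bottom edge -> TCP in scoop x,z
def toolrot(yaw,th):   # th = lip-down tilt, rad
    return R.from_euler("z",yaw)*R.from_euler("y",-th)*R.from_matrix(np.array([[0,1,0],[1,0,0],[0,0,-1.]]))
def lip_pose(lx,lz,th,yb=0,frame=BIN):
    "TCP pose for lip bottom at bin-frame x,z (z from underside), th deg"
    t=np.radians(th);x=lx+OFF[0]*np.cos(t)-OFF[1]*np.sin(t);z=lz+OFF[0]*np.sin(t)+OFF[1]*np.cos(t)
    c,s=np.cos(frame[2]),np.sin(frame[2])
    return np.array([frame[0]+c*x-s*yb,frame[1]+s*x+c*yb,z]),toolrot(frame[2],t)
def seg(a,b,n):
    (p,r),(q,s)=a,b;rv=(r.inv()*s).as_rotvec();d=R.from_rotvec(rv/n)
    M=sum((d**k).as_matrix() for k in range(n));dp=np.linalg.solve(M,r.inv().apply(q-p))
    return np.r_[dp/.5,rv/n/(2*np.pi)]
def now():
    st=manip.sense();return st["tcp_pos"],R.from_quat(st["tool_rot"])
def show(path):
    a=now()
    for b,n in path:
        v=seg(a,b,n);print(n,"rows:",v.round(4).tolist(),"mm/row",round(np.linalg.norm(v[:3])*500,1),"deg/row",round(np.linalg.norm(v[3:])*360,1));a=b
E
python3 - <<'E'
from plan import *
W=lip_pose(-.035,.255,-3)
show([(W,12)]);print(W[0])
# pour path with clearances
prev=(lip_pose(-.035,.190,5))
print("K0",prev[0]);n=10
for k in range(n+1):
    u=k/n;th=np.radians(5+45*u);lx=-.035+.016*u;lz=.190-.073*u
    P=np.array([(-75,14.7),(11,0),(19,0),(55,0),(77,0)])/1000-[-.075,.0147]
    x=lx+P[:,0]*np.cos(th)-P[:,1]*np.sin(th);z=lz-.170+P[:,0]*np.sin(th)+P[:,1]*np.cos(th)
    phi=np.arctan2(max(0,-z[0]),.06-x[0]);flapz=lambda X:np.where(X<.06,-(.06-X)*np.tan(phi),0)
    print(k,round(np.degrees(th)),"phi",round(phi,2),"clear mm",((z-flapz(x))*1000).round(0))
show([(lip_pose(-.035,.190,5),1),(lip_pose(-.027,.1535,27.5),5),(lip_pose(-.019,.117,50),5)])
E
```

```text
12 rows: [-0.0511, 0.0107, -0.0006, 0.0018, 0.0001, -0.0055] mm/row 26.1 deg/row 2.1
[ 0.69014969 -0.13761573  0.31128086]
K0 [ 0.68102983 -0.13913369  0.26593334]
0 5 phi 0.0 clear mm [20. 13. 14. 17. 19.]
1 10 phi 0.0 clear mm [13. 12. 14. 20. 23.]
2 14 phi 0.0 clear mm [ 5. 12. 14. 23. 28.]
3 18 phi 0.02 clear mm [ 0. 12. 14. 25. 32.]
4 23 phi 0.1 clear mm [ 0. 11. 14. 28. 37.]
5 28 phi 0.19 clear mm [ 0. 11. 14. 30. 41.]
6 32 phi 0.27 clear mm [-0. 11. 14. 33. 44.]
7 36 phi 0.36 clear mm [-0. 10. 13. 34. 47.]
8 41 phi 0.44 clear mm [ 0. 11. 13. 36. 50.]
9 46 phi 0.52 clear mm [-0. 11. 13. 37. 52.]
10 50 phi 0.59 clear mm [ 0. 12. 14. 37. 54.]
1 rows: [-0.5809, 0.216, 0.0973, -0.0001, 0.0058, -0.0661] mm/row 313.7 deg/row 23.9
5 rows: [-0.0, -0.0113, -0.0069, -0.0125, 0.0, 0.0] mm/row 6.6 deg/row 4.5
5 rows: [0.0, -0.017, -0.0082, -0.0125, 0.0, -0.0] mm/row 9.4 deg/row 4.5
```

View pics/s3.png

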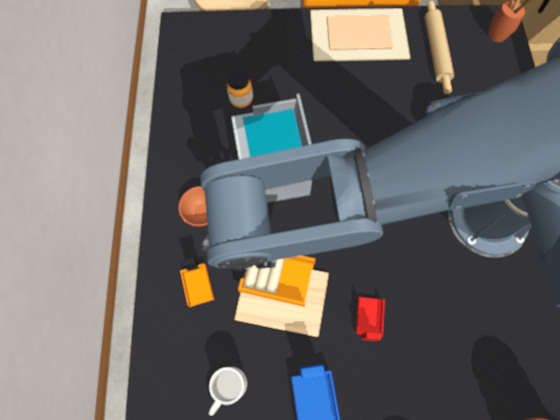

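Scene view: the scoop is held with its three posts at about (280, 278), clear of the board.

>>> servo_tool(commands=[-0.0256, 0.005, -0.0003, 0.0018, 0, -0.0028, -1, -0.0511, 0.0107, -0.0006, 0.0027, 0.0001, -0.0055, -1, -0.0511, 0.0107, -0.0006, 0.0018, 0.0001, -0.0055, -1, -0.0511, 0.0107, -0.0006, 0.0018, 0.0001, -0.0055, -1, -0.0511, 0.0107, -0.0006, 0.0018, 0.0001, -0.0055, -1, -0.0511, 0.0107, -0.0006, 0.0018, 0.0001, -0.0055, -1, -0.0511, 0.0107, -0.0006, 0.0018, 0.0001, -0.0055, -1, -0.0511, 0.0107, -0.0006, 0.0018, 0.0001, -0.0055, -1, -0.0511, 0.0107, -0.0006, 0.0018, 0.0001, -0.0055, -1, -0.0511, 0.0107, -0.0006, 0.0018, 0.0001, -0.0055, -1, -0.0511, 0.0107, -0.0006, 0.0018, 0.0001, -0.0055, -1, -0.0511, 0.0107, -0.0006, 0.0009, 0.0001, -0.0055, -1])

```text
t: 8.3
tcp_pos: [0.6867, -0.1272, 0.3089]
tool_rot: [0.653, 0.757, -0.018, -0.018]
force: [1.2, 0.2, -5.2]
finger_gap: 0.242
gripper_force: 79.3
```

>>> servo_tool(commands=[-0.0256, 0.005, -0.0003, 0, 0, -0.0028, -1, 0, 0, 0, 0, 0, 0, -1, 0, 0, 0, 0, 0, 0, -1, 0, 0, 0, 0, 0, 0, -1])

```text
t: 8.63
tcp_pos: [0.6905, -0.1371, 0.3091]
tool_rot: [0.647, 0.762, -0.018, -0.019]
force: [-0.4, -0.2, -5.5]
finger_gap: 0.246
gripper_force: 79.3
```

```bash
python3 - <<'E'
from h import *
from plan import *
st=manip.sense();print(st["q"].round(3),st["tcp_pos"].round(4),R.from_quat(st["tool_rot"]).as_matrix().round(3).tolist())
print(lip_pose(-.035,.255,-3)[0])
show([(lip_pose(-.035,.190,5),4),(lip_pose(-.027,.1535,27.5),5),(lip_pose(-.019,.117,50),5)])
ims=[manip.snapshot(n)["img"] for n in("scene","top")]
w=manip.snapshot("wrist");
for q in("flap","bin","post0"):
    print(q,[(np.round(d["box"]).tolist(),round(d["conf"],2)) for d in manip.look_for(w,q)[:4]])
cv2.imwrite("pics/p4.png",np.hstack([cv2.resize(i[60:360,130:430],(390,390)) for i in(ims[0],w["img"][60:360,130:430])])[:,:,::-1])
np.savez("w4.npz",**{k:w[k] for k in("img","mtx","distortion","world_to_cam")})
E
```

```text
[-0.346  0.6    1.074 -0.02   1.515 -0.507] [ 0.6905 -0.1371  0.3091] [[-0.162, 0.985, -0.051], [0.987, 0.162, -0.003], [0.005, -0.051, -0.999]]
[ 0.69014969 -0.13761573  0.31128086]
4 rows: [-0.0003, -0.0048, 0.0216, -0.0055, -0.0002, -0.0001] mm/row 11.1 deg/row 2.0
5 rows: [-0.0, -0.0113, -0.0069, -0.0125, 0.0, 0.0] mm/row 6.6 deg/row 4.5
5 rows: [0.0, -0.017, -0.0082, -0.0125, 0.0, -0.0] mm/row 9.4 deg/row 4.5
flap [([84.0, 102.0, 146.0, 56.0], 0.67)]
bin [([22.0, 92.0, 249.0, 201.0], 0.79)]
post0 [([226.0, 168.0, 31.0, 96.0], 0.95), ([154.0, 175.0, 47.0, 105.0], 0.79)]
```

View pics/p4.png

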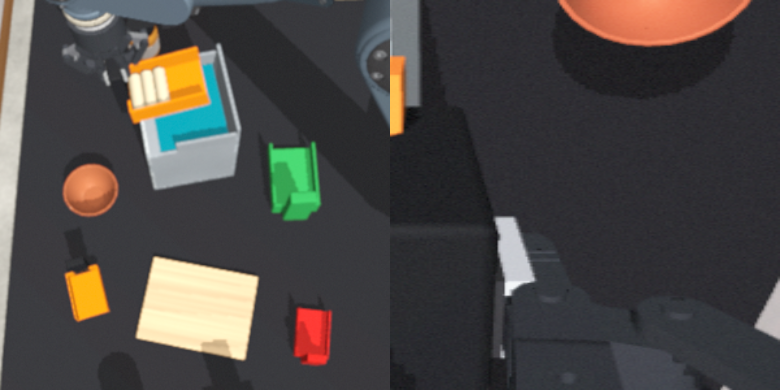

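Left (scene): the scoop is over the bin with all three posts in it, its lip corners at about full-frame (280, 97) and (290, 139). I'll check those against the model.

```bash
python3 - <<'E'
from h import *
from plan import *
s=dict(np.load("scene.npz"));p,r=now()
sc=r*toolrot(0,0).inv()   # scoop orientation
o=p-sc.apply(np.array([67,0,78.5])/1000)
P=np.array([(-75,-46,18),(-75,46,18),(-75,-46,40),(-75,46,40),(57,-46,52),(57,46,52),(-75,0,18.7)])/1000
W=sc.apply(P)+o
print(((proj(s,W)-[130,60])*1.3).round(0).tolist(),W[-1])
b=np.array([(85,90,170),(85,-90,170),(-85,90,200),(60,0,170)])/1000
print(((proj(s,R.from_euler("z",BIN[2]).apply(b)+[BIN[0],BIN[1],0])-[130,60])*1.3).round(0).tolist())
E
```

```text
[[198.0, 57.0], [208.0, 102.0], [197.0, 50.0], [207.0, 96.0], [121.0, 61.0], [129.0, 108.0], [203.0, 79.0]] [ 0.54800811 -0.16035661  0.25786119]
[[148.0, 157.0], [133.0, 73.0], [240.0, 134.0], [153.0, 112.0]]
```

>>> servo_tool(commands=[0, -0.0048, 0.0216, -0.0055, 0, 0, -1, 0, -0.0048, 0.0216, -0.0055, 0, 0, -1, 0, -0.0048, 0.0216, -0.0055, 0, 0, -1, 0, -0.0048, 0.0216, -0.0055, 0, 0, -1, 0, 0, 0, 0, 0, 0, -1, 0, 0, 0, 0, 0, 0, -1])

```text
t: 9.43
tcp_pos: [0.6806, -0.1388, 0.2669]
tool_rot: [0.647, 0.762, 0.034, 0.026]
force: [0.1, -0.3, -4.1]
finger_gap: 0.246
gripper_force: 79.7
```

```bash
python3 - <<'E'
from plan import *
st=manip.sense();print(st["q"].round(3),st["tcp_pos"].round(4),st["force"].round(1),(R.from_quat(st["tool_rot"])*toolrot(0,0).inv()).as_euler("ZYX",degrees=True).round(1))
show([(lip_pose(-.027,.1535,27.5),5),(lip_pose(-.019,.117,50),5)])
E
```

```text
[-0.383  0.56   1.269  0.051  1.242 -0.56 ] [ 0.6806 -0.1388  0.2669] [ 0.1 -0.3 -4.1] [ 9.3 -5.   0.2]
5 rows: [-0.0002, -0.0113, -0.0064, -0.0125, -0.0001, -0.0001] mm/row 6.5 deg/row 4.5
5 rows: [0.0, -0.017, -0.0082, -0.0125, 0.0, -0.0] mm/row 9.4 deg/row 4.5
```

>>> servo_tool(commands=[0, -0.0113, -0.0064, -0.0125, 0, 0, -1, 0, -0.0113, -0.0064, -0.0125, 0, 0, -1, 0, -0.0113, -0.0064, -0.0125, 0, 0, -1, 0, -0.0113, -0.0064, -0.0125, 0, 0, -1, 0, -0.0113, -0.0064, -0.0125, 0, 0, -1, 0, -0.017, -0.0082, -0.0125, 0, 0, -1, 0, -0.017, -0.0082, -0.0125, 0, 0, -1, 0, -0.017, -0.0082, -0.0125, 0, 0, -1, 0, -0.017, -0.0082, -0.0125, 0, 0, -1, 0, -0.017, -0.0082, -0.0125, 0, 0, -1, 0, 0, 0, 0, 0, 0, -1, 0, 0, 0, 0, 0, 0, -1])

```text
t: 10.43
tcp_pos: [0.6134, -0.1493, 0.2697]
tool_rot: [0.593, 0.702, 0.304, 0.251]
force: [-3.6, -0.1, -1.5]
finger_gap: 0.248
gripper_force: 80.9
```

```bash
python3 - <<'E'
from h import *
from plan import *
st=manip.sense();print(st["q"].round(3),st["tcp_pos"].round(4),st["force"].round(1),(R.from_quat(st["tool_rot"])*toolrot(0,0).inv()).as_euler("ZYX",degrees=True).round(1))
print("goal",lip_pose(-.019,.117,50)[0])
I=[]
for n in("scene","top","wrist"):
    s=manip.snapshot(n);print(n,[(np.round(d["box"]).tolist(),round(d["conf"],2)) for d in manip.look_for(s,"post0")[:5]]);I.append(s["img"])
c=[cv2.resize(I[0][60:210,190:340],(400,400)),cv2.resize(I[1][130:280,290:440],(400,400))]
cv2.imwrite("pics/p5.png",np.hstack(c)[:,:,::-1])
E
```

```text
[-0.69   0.375  1.931  1.23   0.628 -1.829] [ 0.6134 -0.1493  0.2697] [-3.6 -0.1 -1.5] [  9.3 -46.5   0.7]
goal [ 0.60458462 -0.15185767  0.26678816]
scene [([291.0, 146.0, 14.0, 16.0], 0.71)]
top []
wrist [([1.0, 232.0, 4.0, 23.0], 0.43)]
```

View pics/p5.png

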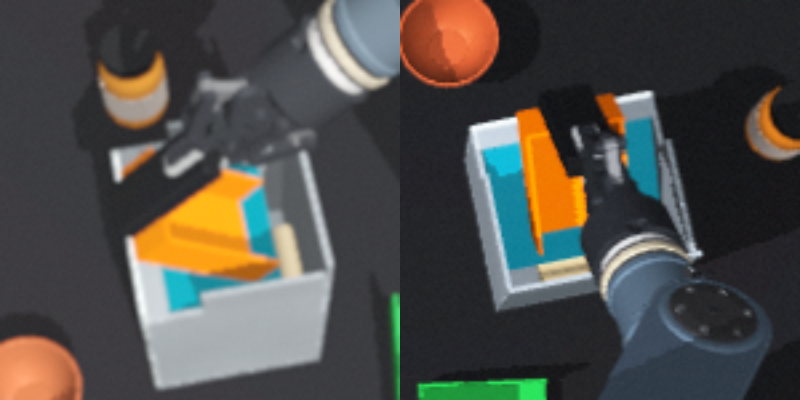

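Both views show the scoop tipped into the flap. Scene crop (288, 250) and top crop (565, 270) show one post at the free edge by the −x wall. The tilt fell short (46.5°), so I'll press a little deeper and tip further.

```bash
python3 - <<'E'
from plan import *
show([(lip_pose(-.022,.108,54),8)])
E
```

```text
8 rows: [-0.0004, -0.0055, -0.003, -0.0026, -0.0002, -0.0] mm/row 3.1 deg/row 0.9
```

>>> servo_tool(commands=[0, -0.0055, -0.003, -0.0026, 0, 0, -1, 0, -0.0055, -0.003, -0.0026, 0, 0, -1, 0, -0.0055, -0.003, -0.0026, 0, 0, -1, 0, -0.0055, -0.003, -0.0026, 0, 0, -1, 0, -0.0055, -0.003, -0.0026, 0, 0, -1, 0, -0.0055, -0.003, -0.0026, 0, 0, -1, 0, -0.0055, -0.003, -0.0026, 0, 0, -1, 0, -0.0055, -0.003, -0.0026, 0, 0, -1, 0, 0, 0, 0, 0, 0, -1, 0, 0, 0, 0, 0, 0, -1, 0, 0, 0, 0, 0, 0, -1, 0, 0, 0, 0, 0, 0, -1])

```text
t: 11.73
tcp_pos: [0.5902, -0.152, 0.2598]
tool_rot: [0.575, 0.68, 0.35, 0.289]
force: [-2.2, -0.9, -0.5]
finger_gap: 0.245
gripper_force: 80.8
```

```bash
python3 - <<'E'
from h import *
from plan import *
st=manip.sense();print(st["q"].round(3),st["tcp_pos"].round(4),st["force"].round(1),(R.from_quat(st["tool_rot"])*toolrot(0,0).inv()).as_euler("ZYX",degrees=True).round(1))
print("goal",lip_pose(-.022,.108,54)[0])
I=[]
for n in("scene","top"):
    s=manip.snapshot(n);print(n,[(np.round(d["box"]).tolist(),round(d["conf"],2)) for d in manip.look_for(s,"post0")[:5]]);I.append(s["img"])
c=[cv2.resize(I[0][60:210,190:340],(400,400)),cv2.resize(I[1][130:280,290:440],(400,400))]
cv2.imwrite("pics/p6.png",np.hstack(c)[:,:,::-1])
E
```

```text
[-0.781  0.413  2.062  1.573  0.724 -2.26 ] [ 0.5902 -0.152   0.2598] [-2.2 -0.9 -0.5] [  9.1 -54.    0.9]
goal [ 0.59121655 -0.15408272  0.26038111]
scene [([292.0, 154.0, 7.0, 12.0], 0.54)]
top []
```

View pics/p6.png

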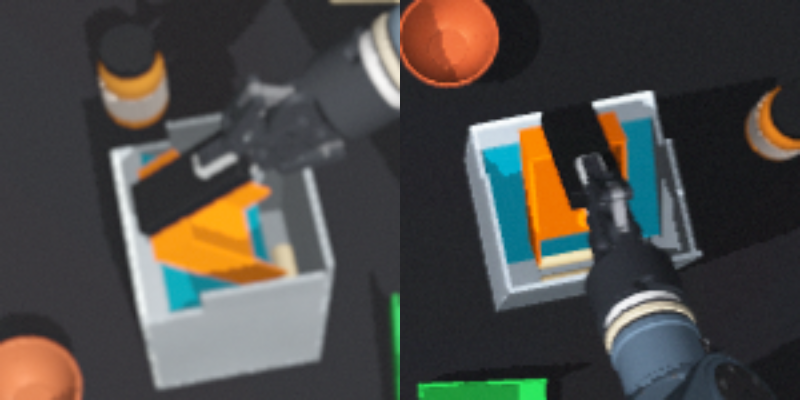

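Both views now show the posts lower, in the gap beyond the free edge (scene crop (287, 262), top crop (565, 265)). The scoop floor looks empty. I'll check numerically that they are settled on the bin floor.

>>> servo_tool(commands=[0, -0.003, 0.004, 0, 0, 0, -1, 0, -0.003, 0.004, 0, 0, 0, -1, 0, 0, 0, 0, 0, 0, -1, 0, 0, 0, 0, 0, 0, -1])

```text
t: 12.27
tcp_pos: [0.5913, -0.1518, 0.2546]
tool_rot: [0.576, 0.68, 0.35, 0.289]
force: [-0.7, -0.3, -1.0]
finger_gap: 0.248
gripper_force: 80.9
```

```bash
python3 - <<'E'
from h import *
from plan import *
st=manip.sense();print(st["tcp_pos"].round(4),st["force"].round(1))
I=cv2.imread("pics/p6.png")[:,:,::-1]
for n,(y,x),o in(("scene",(60,190),0),("top",(130,290),400)):
    s=manip.snapshot(n);img=s["img"];old=cv2.resize(I[:,o:o+400],(150,150),interpolation=cv2.INTER_AREA)
    for nm,a in(("before",old),("now",img[y:y+150,x:x+150])):
        h=cv2.cvtColor(np.ascontiguousarray(a),cv2.COLOR_RGB2HSV).astype(int)
        m=(h[...,0]>12)&(h[...,0]<35)&(h[...,1]>25)&(h[...,1]<130)&(h[...,2]>110);m[:,:80 if n=="scene" else 45]=0
        m=cv2.morphologyEx(m.astype(np.uint8),cv2.MORPH_OPEN,np.ones((2,2)))
        k,l,t,c=cv2.connectedComponentsWithStats(m);
        print(n,nm,[(t[i].tolist(),c[i].round(0).tolist()) for i in range(1,k) if t[i,4]>12])
    c,si=np.cos(BIN[2]),np.sin(BIN[2])
    for X,Z in((-.07,.017),(-.045,.017),(-.02,.017),(-.065,.115)):
        print(n,X,Z,(proj(s,[[BIN[0]+c*X-si*Y,BIN[1]+si*X+c*Y,Z] for Y in(-.035,.035)])-[x,y]).round(0).tolist())
E
```

```text
[ 0.5913 -0.1518  0.2546] [-0.7 -0.3 -1. ]
scene before [([125, 0, 25, 2, 50], [137.0, 0.0]), ([141, 7, 9, 26, 116], [145.0, 18.0]), ([103, 93, 10, 12, 91], [108.0, 98.0])]
scene now [([125, 0, 25, 2, 50], [137.0, 0.0]), ([140, 8, 10, 28, 128], [145.0, 21.0]), ([103, 93, 10, 12, 95], [108.0, 98.0])]
scene -0.07 0.017 [[106.0, 92.0], [111.0, 115.0]]
scene -0.045 0.017 [[97.0, 94.0], [102.0, 116.0]]
scene -0.02 0.017 [[88.0, 96.0], [93.0, 118.0]]
scene -0.065 0.115 [[105.0, 76.0], [110.0, 100.0]]
top before [([53, 95, 20, 7, 82], [63.0, 98.0]), ([65, 101, 7, 3, 14], [68.0, 102.0]), ([78, 114, 31, 18, 115], [91.0, 119.0])]
top now [([53, 93, 20, 9, 107], [63.0, 97.0]), ([77, 113, 32, 18, 115], [90.0, 119.0])]
top -0.07 0.017 [[78.0, 103.0], [54.0, 107.0]]
top -0.045 0.017 [[76.0, 94.0], [52.0, 99.0]]
top -0.02 0.017 [[74.0, 86.0], [50.0, 90.0]]
top -0.065 0.115 [[83.0, 97.0], [57.0, 102.0]]
```

The posts match the bin-floor projections in both views and are not moving. I'll retrace the path out.

```bash
python3 - <<'E'
from plan import *
show([(lip_pose(-.019,.120,50),3),(lip_pose(-.025,.162,27.5),9),(lip_pose(-.035,.21,3),6),(lip_pose(-.035,.255,0),3)])
E
```

```text
3 rows: [-0.0015, 0.0133, 0.0008, 0.0037, -0.0006, -0.0002] mm/row 6.7 deg/row 1.3
9 rows: [0.0, 0.0103, 0.0045, 0.0069, -0.0, 0.0] mm/row 5.6 deg/row 2.5
6 rows: [-0.0, 0.0099, 0.0042, 0.0113, -0.0, -0.0] mm/row 5.4 deg/row 4.1
3 rows: [0.0, 0.0032, -0.025, 0.0028, 0.0, 0.0] mm/row 12.6 deg/row 1.0
```

>>> servo_tool(commands=[-0.0015, 0.0133, 0.0008, 0.0037, -0.0006, 0, -1, -0.0015, 0.0133, 0.0008, 0.0037, -0.0006, 0, -1, -0.0015, 0.0133, 0.0008, 0.0037, -0.0006, 0, -1, 0, 0.0103, 0.0045, 0.0069, 0, 0, -1, 0, 0.0103, 0.0045, 0.0069, 0, 0, -1, 0, 0.0103, 0.0045, 0.0069, 0, 0, -1, 0, 0.0103, 0.0045, 0.0069, 0, 0, -1, 0, 0.0103, 0.0045, 0.0069, 0, 0, -1, 0, 0.0103, 0.0045, 0.0069, 0, 0, -1, 0, 0.0103, 0.0045, 0.0069, 0, 0, -1, 0, 0.0103, 0.0045, 0.0069, 0, 0, -1, 0, 0.0103, 0.0045, 0.0069, 0, 0, -1])

```text
t: 13.37
tcp_pos: [0.6509, -0.1434, 0.2832]
tool_rot: [0.63, 0.74, 0.182, 0.151]
force: [-1.3, -0.3, -1.3]
finger_gap: 0.247
gripper_force: 80.8
```

```bash
python3 - <<'E'
from plan import *
st=manip.sense();print(st["q"].round(3),st["tcp_pos"].round(4),st["force"].round(1),(R.from_quat(st["tool_rot"])*toolrot(0,0).inv()).as_euler("ZYX",degrees=True).round(1),lip_pose(-.025,.162,27.5)[0])
show([(lip_pose(-.035,.21,3),6),(lip_pose(-.035,.255,0),4)])
E
```

```text
[-0.518  0.394  1.617  0.421  0.798 -0.926] [ 0.6509 -0.1434  0.2832] [-1.3 -0.3 -1.3] [  9.2 -27.3   0.4] [ 0.65202572 -0.1439613   0.28415959]
6 rows: [-0.0002, 0.0104, 0.0039, 0.0113, -0.0001, -0.0001] mm/row 5.6 deg/row 4.1
4 rows: [0.0, 0.0024, -0.0188, 0.0021, 0.0, 0.0] mm/row 9.5 deg/row 0.8
```

>>> servo_tool(commands=[0, 0.0104, 0.0039, 0.0113, 0, 0, -1, 0, 0.0104, 0.0039, 0.0113, 0, 0, -1, 0, 0.0104, 0.0039, 0.0113, 0, 0, -1, 0, 0.0104, 0.0039, 0.0113, 0, 0, -1, 0, 0.0104, 0.0039, 0.0113, 0, 0, -1, 0, 0.0104, 0.0039, 0.0113, 0, 0, -1, 0, 0.0024, -0.0188, 0.0021, 0, 0, -1, 0, 0.0024, -0.0188, 0.0021, 0, 0, -1, 0, 0.0024, -0.0188, 0.0021, 0, 0, -1, 0, 0.0024, -0.0188, 0.0021, 0, 0, -1, 0, 0, 0, 0, 0, 0, -1, 0, 0, 0, 0, 0, 0, -1])

```text
t: 14.37
tcp_pos: [0.6879, -0.138, 0.3193]
tool_rot: [0.648, 0.762, 0.003, -0.001]
force: [-0.1, -0.3, -2.1]
finger_gap: 0.245
gripper_force: 80.4
```

```bash
python3 - <<'E'
from h import *
from plan import *
st=manip.sense();print(st["tcp_pos"].round(4),st["force"].round(1),(R.from_quat(st["tool_rot"])*toolrot(0,0).inv()).as_euler("ZYX",degrees=True).round(1))
for n in("scene","top"):
    s=manip.snapshot(n)
    print(n,[(np.round(d["box"]).tolist(),round(d["conf"],2)) for d in manip.look_for(s,"post0")[:5]])
# place pose: scoop origin in world on board
yaw=np.radians(-13.5);o=np.array([.575,.190])
def place(dz,th=0):
    r=toolrot(yaw,np.radians(th));return np.r_[o+.067*np.array([np.cos(yaw),np.sin(yaw)]),.012+.0785+dz],r
print(place(.1)[0],place(0)[0])
a=now();b=place(.218)
v=seg(a,b,12);print(v.round(4).tolist(),np.linalg.norm(v[:3])*500)
E
```

```text
[ 0.6879 -0.138   0.3193] [-0.1 -0.3 -2.1] [ 9.3 -0.2  0.3]
scene [([212.0, 95.0, 78.0, 58.0], 0.66)]
top []
[0.64014878 0.17435916 0.1905    ] [0.64014878 0.17435916 0.0905    ]
[0.0523, -0.009, 0.0018, 0.0, -0.0001, 0.0053] 26.52635392288397
```

>>> servo_tool(commands=[0.026, -0.0045, 0.0009, 0, 0, 0.0027, -1, 0.0523, -0.009, 0.0018, 0, 0, 0.0053, -1, 0.0523, -0.009, 0.0018, 0, 0, 0.0053, -1, 0.0523, -0.009, 0.0018, 0, 0, 0.0053, -1, 0.0523, -0.009, 0.0018, 0, 0, 0.0053, -1, 0.0523, -0.009, 0.0018, 0, 0, 0.0053, -1, 0.0523, -0.009, 0.0018, 0, 0, 0.0053, -1, 0.0523, -0.009, 0.0018, 0, 0, 0.0053, -1, 0.0523, -0.009, 0.0018, 0, 0, 0.0053, -1, 0.0523, -0.009, 0.0018, 0, 0, 0.0053, -1, 0.0523, -0.009, 0.0018, 0, 0, 0.0053, -1, 0.0523, -0.009, 0.0018, 0, 0, 0.0053, -1])

```text
t: 15.57
tcp_pos: [0.6398, 0.1622, 0.3103]
tool_rot: [0.781, 0.624, 0.002, -0.001]
force: [0.9, -0.5, -3.7]
finger_gap: 0.248
gripper_force: 80.4
```

>>> servo_tool(commands=[0.026, -0.0045, 0.0009, 0, 0, 0.0027, -1, 0, 0, 0, 0, 0, 0, -1, 0, 0, 0, 0, 0, 0, -1])

```text
t: 15.82
tcp_pos: [0.6408, 0.1747, 0.3098]
tool_rot: [0.785, 0.619, 0.002, -0.001]
force: [1.0, -0.7, -2.9]
finger_gap: 0.252
gripper_force: 80.3
```

```bash
cat >> plan.py <<'E'
yaw=np.radians(-13.5);o=np.array([.575,.190])
def place(dz,th=0):
    r=toolrot(yaw,np.radians(th));return np.r_[o+.067*np.array([np.cos(yaw),np.sin(yaw)]),.012+.0785+dz],r
E
python3 - <<'E'
from h import *
from plan import *
st=manip.sense();print(st["tcp_pos"].round(4),st["force"].round(1),(R.from_quat(st["tool_rot"])*toolrot(0,0).inv()).as_euler("ZYX",degrees=True).round(1))
show([(place(.06),6),(place(.02),3)])
# flap shut?
for n in("top","scene"):
    s=manip.snapshot(n);hsv=cv2.cvtColor(s["img"],cv2.COLOR_RGB2HSV).astype(int)
    m=((abs(hsv[...,0]-93)<10)&(hsv[...,1]>150)&(hsv[...,2]>60)).astype(np.uint8);m=cv2.morphologyEx(m,cv2.MORPH_OPEN,np.ones((3,3)))
    r=cv2.minAreaRect((plane(s,pixels(m),.17)*1000).astype(np.float32));print(n,np.round(r[0],1),np.round(r[1],1),round(r[2],1),m.sum())
    print([(np.round(d["box"]).tolist(),round(d["conf"],2)) for d in manip.look_for(s,"post0")[:5]])
E
```

```text
[0.6408 0.1747 0.3098] [ 1.  -0.7 -2.9] [-13.5  -0.1   0.2]
6 rows: [-0.0003, -0.0002, 0.0531, 0.0, -0.0001, -0.0] mm/row 26.5 deg/row 0.0
3 rows: [0.0, 0.0, 0.0267, 0.0, 0.0, 0.0] mm/row 13.3 deg/row 0.0
top [351.6 261.9] [ 352.3 1103.6] 15.8 3964
[]
scene [ 583.4 -193.7] [127.7  90.6] 9.5 1624
[]
```

>>> servo_tool(commands=[0, 0, 0.0265, 0, 0, 0, -1, 0, 0, 0.053, 0, 0, 0, -1, 0, 0, 0.053, 0, 0, 0, -1, 0, 0, 0.053, 0, 0, 0, -1, 0, 0, 0.053, 0, 0, 0, -1, 0, 0, 0.053, 0, 0, 0, -1, 0, 0, 0.04, 0, 0, 0, -1, 0, 0, 0.0266, 0, 0, 0, -1, 0, 0, 0.0266, 0, 0, 0, -1, 0, 0, 0.01, 0, 0, 0, -1, 0, 0, 0, 0, 0, 0, -1, 0, 0, 0, 0, 0, 0, -1])

```text
t: 17.02
tcp_pos: [0.6424, 0.1745, 0.1134]
tool_rot: [0.786, 0.618, 0.003, -0.001]
force: [0.3, 0.5, -2.0]
finger_gap: 0.243
gripper_force: 80.4
```

```bash
python3 - <<'E'
from plan import *
st=manip.sense();print(st["tcp_pos"].round(4),st["force"].round(2),st["ft_torque"].round(3),(R.from_quat(st["tool_rot"])*toolrot(0,0).inv()).as_euler("ZYX",degrees=True).round(1),place(0)[0])
E
```

```text
[0.6424 0.1745 0.1134] [ 0.33  0.52 -1.98] [-0.032 -0.097  0.026] [-13.7  -0.1   0.3] [0.64014878 0.17435916 0.0905    ]
```

>>> servo_tool(commands=[0, 0, 0.01, 0, 0, 0, -1, 0, 0, 0.01, 0, 0, 0, -1, 0, 0, 0.008, 0, 0, 0, -1, 0, 0, 0.006, 0, 0, 0, -1, 0, 0, 0.004, 0, 0, 0, -1, 0, 0, 0.002, 0, 0, 0, -1, 0, 0, 0, 0, 0, 0, -1, 0, 0, 0, 0, 0, 0, -1])

```text
t: 17.68
tcp_pos: [0.642, 0.1753, 0.093]
tool_rot: [0.786, 0.618, 0.002, -0.001]
force: [-0.3, -0.1, -1.8]
finger_gap: 0.251
gripper_force: 80.4
```

>>> servo_tool(commands=[0, 0, 0.002, 0, 0, 0, -1, 0, 0, 0.002, 0, 0, 0, -1, 0, 0, 0, 0, 0, 0, -1, 0, 0, 0, 0, 0, 0, -1])

```text
t: 18.02
tcp_pos: [0.6419, 0.1752, 0.091]
tool_rot: [0.786, 0.618, 0.002, -0.001]
force: [-0.6, -0.2, -2.7]
finger_gap: 0.243
gripper_force: 80.4
```

>>> servo_tool(commands=[0, 0, 0.002, 0, 0, 0, -1, 0, 0, 0.001, 0, 0, 0, -1, 0, 0, 0, 0, 0, 0, -1, 0, 0, 0, 0, 0, 0, -1])

```text
t: 18.35
tcp_pos: [0.6422, 0.1753, 0.0905]
tool_rot: [0.786, 0.618, 0.003, -0.001]
force: [-1.6, 0.1, 5.6]
finger_gap: 0.252
gripper_force: 81.4
```

Touchdown felt at z = 0.0905, the same as at the grasp. Releasing and lifting straight up.

>>> servo_tool(commands=[0, 0, 0, 0, 0, 0, -0.4, 0, 0, 0, 0, 0, 0, -0.2, 0, 0, 0, 0, 0, 0, 0.2, 0, 0, 0, 0, 0, 0, 0.5, 0, 0, 0, 0, 0, 0, 0.5, 0, 0, 0, 0, 0, 0, 0.5, 0, 0, -0.01, 0, 0, 0, 0.5, 0, 0, -0.03, 0, 0, 0, 0.5, 0, 0, -0.06, 0, 0, 0, 0.5, 0, 0, -0.07, 0, 0, 0, 0.5, 0, 0, -0.07, 0, 0, 0, 0.5, 0, 0, -0.07, 0, 0, 0, 0.5])

```text
t: 19.35
tcp_pos: [0.6412, 0.1745, 0.2463]
tool_rot: [0.786, 0.618, 0.002, -0.001]
force: [0.9, -0.4, -0.7]
finger_gap: 0.751
gripper_force: 0.0
```

>>> servo_tool(commands=[0.05, 0, -0.05, 0, 0, 0, 0.5, 0.07, 0, 0, 0, 0, 0, 0.5, 0.07, 0, 0, 0, 0, 0, 0.5, 0.07, 0, 0, 0, 0, 0, 0.5, 0.07, 0, 0, 0, 0, 0, 0.5, 0.07, 0, 0, 0, 0, 0, 0.5, 0.07, -0.02, 0, 0, 0, 0, 0.5, 0.07, -0.03, 0, 0, 0, 0, 0.5, 0.07, -0.03, 0, 0, 0, 0, 0.5, 0.06, -0.03, 0, 0, 0, 0, 0.5, 0.03, 0, 0, 0, 0, 0, 0.5, 0, 0, 0, 0, 0, 0, 0.5])

```text
t: 20.35
tcp_pos: [0.6685, 0.5324, 0.2702]
tool_rot: [0.784, 0.62, 0.003, -0.001]
force: [-1.5, -0.4, 0.1]
finger_gap: 0.749
gripper_force: 0.0
```

```bash
python3 - <<'E'
from h import *
st=manip.sense();print(st["t"],st["tcp_pos"].round(3),st["force"].round(1))
for n in("scene","top"):
    s=manip.snapshot(n);old=dict(np.load(n+".npz"))
    np.savez(n+"_end.npz",**{k:s[k] for k in("img","mtx","distortion","world_to_cam")})
    hsv=cv2.cvtColor(s["img"],cv2.COLOR_RGB2HSV).astype(int)
    m=((abs(hsv[...,0]-93)<10)&(hsv[...,1]>150)&(hsv[...,2]>60)).astype(np.uint8);m=cv2.morphologyEx(m,cv2.MORPH_OPEN,np.ones((3,3)))
    k,l,t,_=cv2.connectedComponentsWithStats(m);m=l==1+np.argmax(t[1:,4])
    r=cv2.minAreaRect((plane(s,pixels(m),.17)*1000).astype(np.float32));print(n,"flap",np.round(r[0],1),np.round(r[1],1),round(r[2],1))
    for q in("post0","scoop","board","bowl","mug","jar"):
        print(n,q,[(np.round(d["box"]).tolist(),round(d["conf"],2)) for d in manip.look_for(s,q)[:4]])
E
sed -e 's/n+".npz"/n+"_end.npz"/' -e 's/,w1=(280,195)//' -e 's/((0,1,2),(0,1),(0,),(1,),(2,))/((0,1),(0,),(1,))/' -e 's/if len(sel)==3/if 0/' fit2.py > fit3.py; python3 fit3.py
```

```text
20.35 [0.669 0.532 0.27 ] [-1.5 -0.4  0.1]
scene flap [ 578.1 -157. ] [127.3 162.5] 9.7
scene post0 []
scene scoop [([243.0, 270.0, 64.0, 45.0], 0.97), ([337.0, 171.0, 39.0, 57.0], 0.96), ([356.0, 297.0, 31.0, 45.0], 0.92), ([182.0, 256.0, 33.0, 52.0], 0.76)]
scene board [([237.0, 258.0, 90.0, 74.0], 0.59)]
scene bowl []
scene mug [([210.0, 366.0, 37.0, 51.0], 0.73)]
scene jar [([228.0, 67.0, 22.0, 42.0], 0.96), ([243.0, 267.0, 69.0, 51.0], 0.62)]
top flap [ 576.7 -156.2] [128.9 165.9] 9.1
top post0 []
top scoop [([114.0, 226.0, 62.0, 42.0], 0.91), ([188.0, 282.0, 41.0, 28.0], 0.88), ([206.0, 185.0, 45.0, 63.0], 0.84), ([224.0, 133.0, 37.0, 26.0], 0.69)]
top board [([196.0, 182.0, 68.0, 78.0], 0.83), ([205.0, 182.0, 47.0, 62.0], 0.47)]
top bowl [([290.0, 128.0, 35.0, 35.0], 0.95)]
top mug [([139.0, 159.0, 36.0, 33.0], 0.95)]
top jar [([420.0, 160.0, 28.0, 33.0], 0.7)]
scene 2077 2209 [251 269] [311 317]
top 1609 1712 [206 192] [250 245]
(0, 1) [575.7 191.1 -25.   37.2  59.4  16.4] 0.102
(0,) [578.5 189.1 -23.9  41.7  59.7   9.1] 0.0331
(1,) [574.5 190.6 -26.5  48.8  58.8  19.5] 0.0269
```

```bash
python3 -c "
from station import manip
print(manip.sign_off())"
```

```text
the job is handed in; nothing more can be done
None
```

The job is handed in at about 20 s of the 64 s: all three posts went through the flap, the flap is shut, and the scoop stands upright on its board, with the bowl, mug and jar where they were; the last checks were numeric, from the scene and top cameras, because my ten picture views were used up.

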